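# Clear the empty bay of the tesserae rack and clip the refilled tub into it

### The job

A stone offcut has slipped down somewhere in the empty middle bay of the wooden tesserae rack. Feel along that bay with a light touch before the tub goes in, take the offcut out and set it aside on a free patch of the bench, then put the tub of red tesserae into the bay and press it fully home between its spring clips, flush with its neighbours. Never force anything, keep the tub level, leave the other tubs, the tools and the jar where they are, and let go when done.

Things in the scene. Friction and masses are not known exactly. Their poses are not given: they have to be found in the camera images.
- rack: Open wooden rack fixed to the bench, outside 183 x 234 x 52 mm high: three bays side by side along its x, each 49 mm wide (x), 214 mm long (y), 42 mm deep, with 8 mm dividers and 10 mm outer walls. The outer two hold full tubs. Origin: centre of its underside, on the bench; z up. A press or knock of more than about 50 N on it, or on what stands in it, counts as forcing.
- bay (a point): Centre of the black rubber floor of the middle bay, 10 mm above the bench, axes as the rack. Somewhere on this floor lies flat an untracked block of dark stone: 34 mm across the bay, 60 mm along it (y), 26 mm high, 0.12 to 0.2 kg, turned at most 7 degrees, its middle within 3 mm of the bay's centre line and up to 48 mm from this point along y. It slides easily.
- bay_rim (a point): Centre of the mouth of the middle bay, level with the rack's top edge, 52 mm above the bench, axes as the rack. At either end of the bay a sprung steel leaf, 18 mm wide, hinged near its top, leans up to 5 mm into the bay: a tub must be pushed down past both with up to 12 N above its own weight, then stops hard on the floor and stays held.
- tub: Loose white tub full of red tesserae on the bench: 46 mm wide (x), 210 mm long (y), walls 42 mm high, 0.32 to 0.52 kg; the lowest 12 mm taper in to 41 x 204 mm at the foot. Origin: centre of its underside, z up. Pressed home in the bay, either way round, its origin meets bay and its rim is flush with the rack.
- bridge (a point): Middle of the top edge of the red tub's lifting bridge, 52 mm above the tub's underside and 10 mm above its rim; axes as the tub. The bridge is a wall 12 mm thick (y) and 40 mm wide (x) across the tub's middle, rising 27 mm out of the stones; the open compartment on either side, 40 mm wide and 96 mm long, takes a finger.
- tub_ochre: Full tub of ochre tesserae seated in the rack's bay on the -x side, same shape as tub; leave it alone.
- tub_blue: Full tub of blue tesserae seated in the rack's bay on the +x side, same shape as tub; leave it alone.
- jar: Jar with red cap, 72 mm wide, 85 mm high, in the middle of the bench's far side; origin: centre of its underside. Leave it alone.
- hammer: Mosaic hammer lying on the bench to the robot's right, head 170 mm wide, handle 200 mm, 20 mm thick; origin: under the head's eye, handle along its y. Leave it alone.
- nippers: Tile nippers with blue handles lying on the bench to the robot's left, 210 mm long along y, 17 mm thick; origin: under the pivot. Leave it alone.

How it is judged (in metres and radians):
On the way:
1. the fingers have felt down into the middle bay while the red tub still stands where it was (z of the grasp point in the frame of bay below 0.055 m and x of the grasp point in the frame of bay between -0.022 and 0.022 m and y of the grasp point in the frame of bay between -0.1 and 0.1 m and distance of tub from where it was at the start of the episode below 0.02 m), for 0.1 s.
At the end, for the whole second after the job is handed in: The red tub stands still and released on the floor of the middle bay (origin within 2.5 mm of the floor's height and 5 mm of its centre, in line with the bay within 2 degrees, level within about 1 degree), so the offcut is out of the bay (z of tub in the frame of bay between -0.003 and 0.0025 m and horizontal distance between tub and bay below 0.005 m and angle between the y axis of tub and the y axis of rack, either way round below 0.035 rad and angle between tub's own z axis and vertical below 0.02 rad and linear speed of tub below 0.01 m/s); the robot touches nothing.
It fails at once if the rack is pressed too hard (over 80 N summed over all its contacts, of which the tubs' weight and the clips make up to 25 N) (contact force between rack and anything else above 80 N).
It fails at once if the red tub is tipped by more than 17 degrees (angle between tub's own z axis and vertical above 0.3 rad).
It fails at once if a neighbouring tub is shifted by more than 8 mm (distance of any of tub_ochre, tub_blue from where it was at the start of the episode above 0.008 m).
It fails at once if the jar, the hammer or the nippers are moved by more than 20 mm (distance of any of jar, hammer, nippers from where it was at the start of the episode above 0.02 m).
It also fails if it takes over 72 s, if anything falls off the work surface, if the arm or the gripper's body presses on something with over 40 N, if the wrist force passes 120 N, or if a joint passes its speed limit or range.

### The arm

A 7-joint arm with a two-finger parallel gripper is mounted at the origin on the work surface. World frame = base frame: x ahead of the robot, y to its left, z up, the work surface at z = 0. Lengths are in mm, angles in rad, forces in N, time in s.
With the tool pointing down it reaches from about 400 to 925 mm from the base axis. Payload 5.6 kg.
Tool frame: the origin (TCP) lies midway between the tips of the shut fingers; the grasp point (between the pads) lies 19 mm behind it; z points along the fingers, y is the line along which they close (so a half turn about z gives the same grasp; the last joint's range is limited). The gripper opens to 85 mm and grips with 20 to 120 N. Pads are 22 mm wide; open, the fingers measure 114 mm over their backs; the gripper's body (76 mm by 85 mm) begins 54 mm behind the grasp point. The pads swing forward as they close: fully open they stand 13 mm farther back than shut.
Start: joints at [1.241, 0.468, -0.012, 1.603, 0.006, 1.071, -0.056], TCP at [183.833, -623.469, 231.29] pointing down, gripper open.
Joint ranges: [-2.53, 2.53], [-0.31, 2.02], [-1.57, 1.55], [0.28, 2.44], [-1.29, 4.43], [0.15, 1.84], [-2.92, 2.92]. Speed limits (rad/s): [2.57, 2.57, 3.14, 3.14, 3.14, 3.14, 3.14].

### API

Orientations are given as a rotation vector (axis times angle).
In Python, from bench import arm, imaging gives the robot as it stands.
- The arm moves only by the tool step_arm, never from a script. Its argument "increments" is a list of rows, each an object of numbers: "claw": the finger opening in cm, from 0 to 8.54; "x", "y", "z": the shift along the tool's x, y, z in cm; "turn": the turn about the tool's z in degrees. In form: [{"claw": .., "x": .., "y": .., "z": .., "turn": ..}, ...]. A call has 1 to 8 rows; each row shifts and turns the commanded pose from where the row before left it, along the tool's axes as they then stand; what a row does not reach is not made up. A row lasts 1/12 s, in which the tool goes at most 41.7 mm and 7.16 degrees, less where a joint would pass 70% of its speed; a pose out of reach is approached as far as the arm can. A call with a gripper value outside its range is refused whole. The fingers move at their own pace and stop on an object; "grip_force" is the grip in N (left out, the last holds). Time passes only in rows, so rows that do not move let the fingers close. It gives the time, the measured TCP pose, the force, the opening and the grip force at its end, in the units of the state.
- arm.observe(): the state, without advancing time (a new reading comes with each control period).
- imaging.capture(name): name is "scene" or "side" or "wrist"; returns (picture, depth): 480x640x3 uint8, blue, green, red; 480x640 float32, mm along the optical axis (not along the pixel's ray), 0 where there is no reading.
- imaging.calibration(name): a dict with "vertical_fov" (degrees; the focal length in pixels is half the picture's height over the tangent of half this angle, whatever the lens; pixels are square), "cx", "cy" (the principal point, pixels), "T" (4x4, takes a point from camera to world coordinates); the wrist camera has in their place "hand_eye" (4x4, takes a point from camera to tool coordinates, whose origin is the TCP and whose axes are the flange's). Camera axes: x right, y down, z forward; pixel columns grow to the right and rows downward; lengths in mm; the calibration is good to about 2 mm. The wrist camera is an equidistant fisheye: a pixel r from the principal point sees the ray r / f radians off the axis. A picture is of the moment at which its call begins: read the wrist's pose just before it. calibration takes no time and is no camera call.
- arm.sign_off(): hands the job in; it is judged then, once.
The state is a dict: "clock": time; "joint_pos": joint angles; "joint_vel": joint speeds; "effort": joint torques, N m; "tool_pos": TCP position; "tcp_rot": TCP orientation; "contact_force": force on the tool from outside, world axes, zero at the start; "moment": the same for the moment, N m; "finger_gap": finger opening in mm; "finger_force": force on a finger pad.
Only numpy, scipy, OpenCV 4.12 (cv2) and the standard library are available. Lean on these libraries where they do the work, as an engineer would, in place of code of your own. Each camera call takes 0.05 s, during which the arm holds its last target. There are 200 camera calls.

## Working session

There is one attempt and no reset: what is moved stays moved. The work goes in short steps, Python scripts to look and compute and a tool call to move; the robot and the scene stay as the last step left them, time stands still between calls to the robot, and variables do not carry over. Pictures are saved under pics/ and viewed, at most 10 in all, crops included, and the job is handed in when it is done.

Besides the shell and the picture viewer there is one more tool, called after "Call:" by a JSON object that holds its "op" and its "data", one argument or row to a line. step_arm: Moves the arm, as the interface text tells. Its arguments: {"type":"object","properties":{"increments":{"type":"array","items":{"type":"object","properties":{"claw":{"type":"number"},"x":{"type":"number"},"y":{"type":"number"},"z":{"type":"number"},"turn":{"type":"number"}}}},"grip_force":{"type":"number"}},"required":["increments"]}

```bash
ls; mkdir -p pics; python3 - <<'E'
from bench import arm, imaging
import cv2, numpy as np
s=arm.observe(); print({k:np.round(v,3).tolist() for k,v in s.items()})
for n in("scene","side"):
    p,d=imaging.capture(n); cv2.imwrite(f"pics/{n}0.png",p); np.save(f"{n}0.npy",d)
    c=imaging.calibration(n); print(n,{k:np.round(v,3).tolist() for k,v in c.items()},(d>0).mean())
print(imaging.calibration("wrist"))
E
```

```text
pics
{'clock': 0.0, 'joint_pos': [1.241, 0.468, -0.012, 1.604, 0.006, 1.071, -0.056], 'joint_vel': [0.0, -0.0, 0.001, -0.0, -0.001, -0.001, 0.0], 'effort': [-0.0, -53.237, 0.021, -25.131, 0.011, 0.008, -0.0], 'tool_pos': [183.644, -622.909, 230.309], 'tcp_rot': [-3.108, -0.449, 0.001], 'contact_force': [-0.044, 0.469, -0.382], 'moment': [0.006, 0.035, 0.028], 'finger_force': 0.0, 'finger_gap': 85.014}
scene {'vertical_fov': 46.682, 'cx': 319.946, 'cy': 240.743, 'T': [[-0.652, 0.639, -0.408, 1172.098], [0.758, 0.555, -0.341, 525.782], [0.009, -0.532, -0.847, 1369.024], [0.0, 0.0, 0.0, 1.0]]} 0.996083984375
side {'vertical_fov': 49.501, 'cx': 321.306, 'cy': 244.784, 'T': [[-0.993, -0.077, 0.085, 455.803], [-0.115, 0.663, -0.74, 870.311], [0.0, -0.745, -0.668, 823.281], [0.0, 0.0, 0.0, 1.0]]} 0.9960709635416667
{'vertical_fov': 65.70646984690485, 'cx': 315.18574991454483, 'cy': 244.79970299153266, 'hand_eye': array([[-3.74557469e-04, -9.52936260e-01, -3.03170487e-01,
         7.69574405e+01],
       [ 9.99999714e-01, -5.56123886e-04,  5.12560623e-04,
         6.16904562e-01],
       [-6.57037953e-04, -3.03170208e-01,  9.52936196e-01,
        -1.43143047e+02],
       [ 0.00000000e+00,  0.00000000e+00,  0.00000000e+00,
         1.00000000e+00]])}
```

View pics/scene0.png

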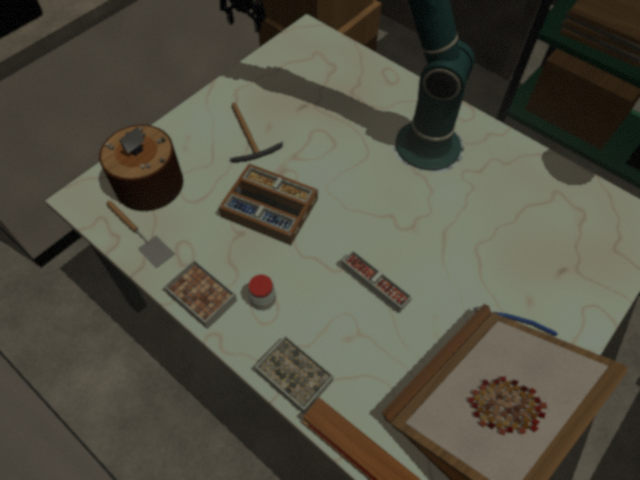

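View pics/side0.png

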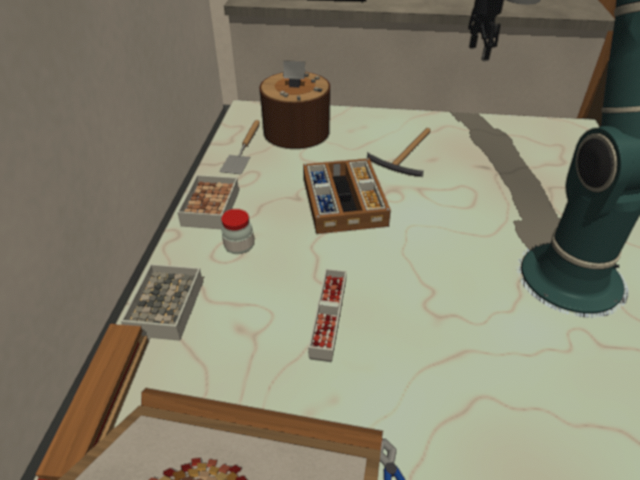

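The scene view shows the rack at about (268,203), the red tub at (373,281) and the jar at (260,290). In the side view the rack is at (345,195), with its empty bay at (345,190), and the tub is at (328,315). Next I'll get positions from depth in both views.

```bash
cat > h.py <<'E'
import numpy as np, cv2
from bench import arm, imaging
from scipy.spatial.transform import Rotation as R
def fpx(c): return 240/np.tan(np.radians(c["vertical_fov"])/2)
def toolT(s):
    T=np.eye(4); T[:3,:3]=R.from_rotvec(s["tcp_rot"]).as_matrix(); T[:3,3]=s["tool_pos"]; return T
def cloud(n,d,T=None):
    c=imaging.calibration(n); v,u=np.mgrid[:480,:640]; x=(u-c["cx"])/fpx(c); y=(v-c["cy"])/fpx(c)
    if n=="wrist":
        r=np.hypot(x,y)+1e-9; k=np.tan(np.minimum(r,1.4))/r; x,y=x*k,y*k; T=T@c["hand_eye"]
    else: T=c["T"]
    P=np.stack([x*d,y*d,d],-1)@T[:3,:3].T+T[:3,3]; P[d<=0]=np.nan; return P
def rect(P,m):
    q=P[m][:,:2].astype(np.float32); r=cv2.minAreaRect(q); return np.round(r[0],1),np.round(r[1],1),round(r[2],2),len(q),np.round(np.nanmedian(P[m][:,2]),1)
E
python3 - <<'E'
from h import *
for n,rk,tb in(("scene",(268,203),(373,281)),("side",(345,195),(328,315))):
    P=cloud(n,np.load(n+"0.npy"))
    print(n,"seed",P[rk[1],rk[0]],P[tb[1],tb[0]])
    for name,c,lo,hi in(("rack",rk,42,65),("tub",tb,33,70)):
        m=(P[...,2]>15)&(P[...,2]<75)
        _,L=cv2.connectedComponents(m.astype(np.uint8)); 
        w=L[c[1]-15:c[1]+15,c[0]-15:c[0]+15]; l=np.bincount(w[w>0]).argmax(); 
        print(name,rect(P,L==l), rect(P,(L==l)&(P[...,2]>lo)), np.percentile(P[L==l][:,2],[5,50,95]))
    m=abs(P[...,2])<20; b=P[m&(abs(P[...,0]-600)<250)&(abs(P[...,1])<300)]; print("bench z",np.median(b[:,2]))
E
```

```text
scene seed [ 532.82514881 -209.91110203   41.62977095] [539.38562326 184.70885274  49.82796449]
rack (array([ 524.7, -217.5]), array([191.8, 239.7]), 15.59, 4405, np.float64(43.6)) (array([ 524.3, -217.6]), array([190.5, 238.7]), 16.01, 2322, np.float64(51.8)) [22.57264978 43.55883169 57.24134626]
tub (array([521.8, 180.5]), array([212.7,  52.5]), 87.69, 1507, np.float64(28.5)) (array([521.8, 180.4]), array([212.6,  51.5]), 87.32, 521, np.float64(40.7)) [18.76235755 28.52094371 46.65966436]
bench z 0.9287131383732685
side seed [ 518.8076778  -200.92196895   32.91338453] [520.37124324 194.50411582  26.84417205]
rack (array([ 411.5, -311.3]), array([558.3, 292.5]), 40.47, 5100, np.float64(40.0)) (array([ 522.7, -215.8]), array([184.4, 244.4]), 15.73, 2384, np.float64(52.2)) [17.84402605 40.0226213  55.38736272]
tub (array([520.7, 184. ]), array([213.8,  46.7]), 87.53, 2187, np.float64(27.7)) (array([520.7, 184.1]), array([213.7,  46.7]), 87.57, 714, np.float64(42.1)) [21.47852753 27.73650066 48.08701925]
bench z 0.8586499061193535
```

Call:
{"op": "step_arm", "data": {
  "increments": [
    {"x":2,"y":-1.3},
    {"x":3.2,"y":-2.1},
    {"x":3.2,"y":-2.1},
    {"x":3.2,"y":-2.1},
    {"x":3.2,"y":-2.1},
    {"x":3.2,"y":-2.1},
    {"x":3.2,"y":-2.1},
    {"x":3.2,"y":-2.1}
  ]
}}

```text
validation failed for argument at $.in...
```

Call:
{"op": "step_arm", "data": {
  "increments": [
    {"x":3.2,"y":-2.1},
    {"x":3.2,"y":-2.1},
    {"x":3.2,"y":-2.1},
    {"x":3.2,"y":-2.1},
    {"x":3.2,"y":-2.1},
    {"x":3.2,"y":-2.1},
    {"x":0.4,"y":-0.8},
    {"x":0}
  ]
}}

```text
validation failed for argument at $.in...
```

```bash
python3 - <<'E'
from h import *
s=arm.observe(); print(s["clock"],s["tool_pos"],s["tcp_rot"],s["joint_vel"])
p,d=imaging.capture("wrist"); cv2.imwrite("pics/w1.png",p); np.save("w1.npy",d); T=toolT(s); np.save("w1T.npy",T)
P=cloud("wrist",d,T); z=P[...,2]
a=np.clip((z+10)/90*255,0,255); a[np.isnan(a)]=0
cv2.imwrite("pics/w1b.png",np.hstack([cv2.resize(p,(400,300)),cv2.resize(cv2.applyColorMap(a.astype(np.uint8),2),(400,300))]))
E
```

```text
0.1 [ 183.67378678 -622.97007767  230.40202358] [-3.10776375e+00 -4.48764876e-01  5.79584121e-04] [ 0.00286641 -0.0019735  -0.00122938 -0.00333312  0.00022156 -0.00030802
  0.00099085]
```

View pics/w1b.png

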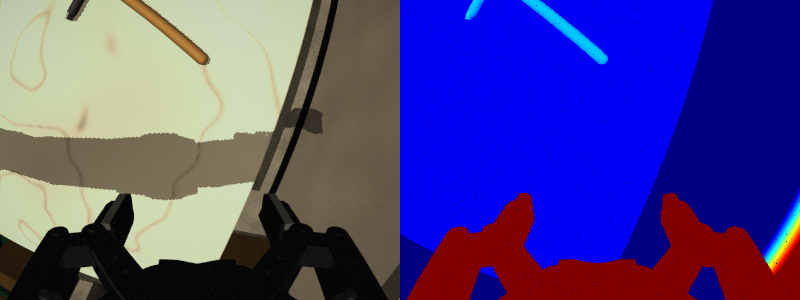

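The view shows only the hammer handle and the bench edge, because the arm hasn't moved: the rows were refused, probably because they need all the fields. I'll resend them complete.

Call:
{"op": "step_arm", "data": {
  "increments": [
    {"claw":8.5,"x":2,"y":-1.3,"z":0,"turn":0},
    {"claw":8.5,"x":3.2,"y":-2.1,"z":0,"turn":0},
    {"claw":8.5,"x":3.2,"y":-2.1,"z":0,"turn":0},
    {"claw":8.5,"x":3.2,"y":-2.1,"z":0,"turn":0},
    {"claw":8.5,"x":3.2,"y":-2.1,"z":0,"turn":0},
    {"claw":8.5,"x":3.2,"y":-2.1,"z":0,"turn":0},
    {"claw":8.5,"x":3.2,"y":-2.1,"z":0,"turn":0},
    {"claw":8.5,"x":3.2,"y":-2.1,"z":0,"turn":0}
  ]
}}

```text
clock: 0.82
tool_pos: [373.4, -399.3, 231.2]
tcp_rot: [-3.109, -0.449, 0.0]
contact_force: [0.6, -0.8, 0.4]
finger_gap: 85.1
finger_force: 0.0
```

Call:
{"op": "step_arm", "data": {
  "increments": [
    {"claw":8.5,"x":3.2,"y":-2.1,"z":0,"turn":0},
    {"claw":8.5,"x":3.2,"y":-2.1,"z":0,"turn":0},
    {"claw":8.5,"x":3.2,"y":-2.1,"z":0,"turn":0},
    {"claw":8.5,"x":3.2,"y":-2.1,"z":0,"turn":0},
    {"claw":8.5,"x":3.2,"y":-2.1,"z":0,"turn":0},
    {"claw":8.5,"x":1.0,"y":-2.1,"z":0,"turn":0},
    {"claw":8.5,"x":0,"y":-0.8,"z":0,"turn":0},
    {"claw":8.5,"x":0,"y":0,"z":0,"turn":0}
  ]
}}

```text
clock: 1.48
tool_pos: [497.7, -221.8, 231.0]
tcp_rot: [-3.107, -0.456, 0.002]
contact_force: [0.1, -0.1, 0.8]
finger_gap: 84.9
finger_force: 0.0
```

```bash
python3 - <<'E'
from h import *
s=arm.observe(); print(s["clock"],s["tool_pos"],s["tcp_rot"],s["joint_vel"],s["contact_force"])
p,d=imaging.capture("wrist"); cv2.imwrite("pics/w2.png",p); np.save("w2.npy",d); T=toolT(s); np.save("w2T.npy",T)
P=cloud("wrist",d,T); z=P[...,2]
a=np.clip((z+10)/90*255,0,255); a[np.isnan(a)]=0
cv2.imwrite("pics/w2b.png",np.hstack([cv2.resize(p,(400,300)),cv2.resize(cv2.applyColorMap(a.astype(np.uint8),2),(400,300))]))
E
```

```text
1.4833 [ 497.70554754 -221.79252758  230.9504775 ] [-3.10730584e+00 -4.55549787e-01  1.60004233e-03] [ 0.04390089  0.0054148   0.05266055 -0.01827296  0.01686545 -0.00472961
  0.0231363 ] [ 0.07018006 -0.06825892  0.84253901]
```

View pics/w2b.png

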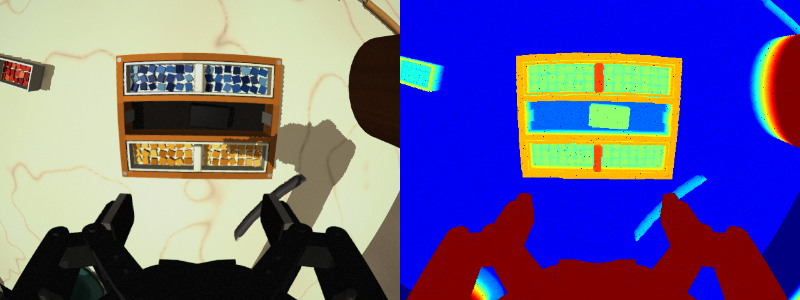

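The rack fills about (120–275, 55–178) of the left half. The depth map shows the block in the middle bay at about (609,116), which is to the right, at rack −y. The bridges show red at (598,77) and (598,156). Now I'll fit the rack and the block.

```bash
cat >> h.py <<'E'
def comp(m,u,v):
    _,L=cv2.connectedComponents(m.astype(np.uint8)); w=L[v-6:v+7,u-6:u+7]; return L==np.bincount(w[w>0]).argmax()
E
python3 - <<'E'
from h import *
P=cloud("wrist",np.load("w2.npy"),np.load("w2T.npy")); z=P[...,2]
print("bench",np.nanmedian(z[300:340,100:150]))
m=(z>44)&(z<58); print("rack",rect(P,comp(cv2.dilate(m.astype(np.uint8),np.ones((3,3)))>0,318,88)&m))
m=(z>28)&(z<43); b=comp(cv2.morphologyEx(m.astype(np.uint8),2,np.ones((3,3)))>0,335,187); print("block",rect(P,b),P[b].mean(0))
roi=np.zeros_like(m); roi[80:290,180:450]=1
for k,(u,v) in {"brb":(318,123),"bro":(318,250)}.items():
    m=(z>57)&(z<70)&roi; c=comp(m,u,v); print(k,rect(P,c),P[c].mean(0))
m=(z>0)&(z<20)&roi; 
u=180
for uu in range(200,430,5): pass
fl=comp(m,240,187); print("floor",rect(P,fl))
E
```

```text
bench 0.46365237407653126
rack (array([ 522.3, -216.5]), array([184.4, 235.5]), 15.81, 20180, np.float64(52.4))
block (array([ 526.7, -232.2]), array([34.7, 60.1]), 12.53, 2366, np.float64(36.4)) [ 527.34485433 -231.71424138   36.26368237]
brb (array([ 577.3, -201.4]), array([38.9, 12.5]), 16.63, 682, np.float64(62.1)) [ 577.19925691 -200.99921284   62.01319058]
bro (array([ 468. , -232.1]), array([39.3, 12. ]), 14.63, 545, np.float64(62.2)) [ 469.45720955 -231.49680189   61.97680477]
floor (array([ 520.5, -217. ]), array([ 46.7, 215.7]), 15.79, 7544, np.float64(10.6))
```

The block's middle is at rack (0, −16), turned −3.3°, with its top at 36 mm, so it fits the text. I'll go over it with the fingers shut and feel its top.

Call:
{"op": "step_arm", "data": {
  "increments": [
    {"claw":0,"x":2.5,"y":1.85,"z":0,"turn":0},
    {"claw":0,"x":0,"y":0,"z":3.5,"turn":4.2},
    {"claw":0,"x":0,"y":0,"z":4,"turn":0},
    {"claw":0,"x":0,"y":0,"z":4,"turn":0},
    {"claw":0,"x":0,"y":0,"z":3.5,"turn":0},
    {"claw":0,"x":0,"y":0,"z":1.5,"turn":0},
    {"claw":0,"x":0,"y":0,"z":0,"turn":0},
    {"claw":0,"x":0,"y":0,"z":0,"turn":0}
  ]
}}

```text
clock: 2.2
tool_pos: [525.9, -237.0, 65.7]
tcp_rot: [3.124, 0.33, -0.003]
contact_force: [0.3, -0.1, -0.1]
finger_gap: 0.3
finger_force: 0.0
```

Call:
{"op": "step_arm", "data": {
  "increments": [
    {"claw":0,"x":0.2,"y":-0.45,"z":1.2,"turn":0},
    {"claw":0,"x":0,"y":0,"z":1.0,"turn":0},
    {"claw":0,"x":0,"y":0,"z":0.3,"turn":0},
    {"claw":0,"x":0,"y":0,"z":0.1,"turn":0},
    {"claw":0,"x":0,"y":0,"z":0.1,"turn":0},
    {"claw":0,"x":0,"y":0,"z":0.1,"turn":0},
    {"claw":0,"x":0,"y":0,"z":0,"turn":0}
  ]
}}

```text
clock: 2.78
tool_pos: [528.2, -230.4, 38.5]
tcp_rot: [3.123, 0.334, 0.001]
contact_force: [-0.4, -0.1, 0.0]
finger_gap: 0.2
finger_force: 0.0
```

Call:
{"op": "step_arm", "data": {
  "increments": [
    {"claw":0,"x":0,"y":0.1,"z":0.1,"turn":0},
    {"claw":0,"x":0,"y":0,"z":0.1,"turn":0},
    {"claw":0,"x":0,"y":0,"z":0.1,"turn":0},
    {"claw":0,"x":0,"y":0,"z":0,"turn":0}
  ]
}}

```text
clock: 3.12
tool_pos: [528.4, -231.6, 36.1]
tcp_rot: [3.123, 0.334, 0.0]
contact_force: [-1.8, 0.4, 6.8]
finger_gap: -0.3
finger_force: 3.3
```

The touch came at z ≈ 36 with 7 N, so the block's top is confirmed. Next I'll rise, open and straddle the block.

Call:
{"op": "step_arm", "data": {
  "increments": [
    {"claw":0,"x":-0.1,"y":0.05,"z":-1,"turn":0},
    {"claw":7.5,"x":0,"y":0,"z":-3,"turn":0},
    {"claw":7.5,"x":0,"y":0,"z":0,"turn":0},
    {"claw":7.5,"x":0,"y":0,"z":0,"turn":0},
    {"claw":7.5,"x":0,"y":0,"z":0,"turn":0},
    {"claw":7.5,"x":0,"y":0,"z":0,"turn":0}
  ]
}}

```text
clock: 3.62
tool_pos: [526.8, -231.8, 74.8]
tcp_rot: [-3.123, -0.335, 0.002]
contact_force: [-0.4, -0.5, 0.1]
finger_gap: 60.8
finger_force: 0.0
```

Call:
{"op": "step_arm", "data": {
  "increments": [
    {"claw":7.5,"x":0,"y":0,"z":0,"turn":0},
    {"claw":7.5,"x":0,"y":0,"z":0,"turn":0},
    {"claw":7.5,"x":0,"y":0,"z":2.0,"turn":0},
    {"claw":7.5,"x":0,"y":0,"z":2.0,"turn":0},
    {"claw":7.5,"x":0,"y":0,"z":1.0,"turn":0},
    {"claw":7.5,"x":0,"y":0,"z":0.7,"turn":0},
    {"claw":7.5,"x":0,"y":0,"z":0.4,"turn":0},
    {"claw":7.5,"x":0,"y":0,"z":0,"turn":0}
  ]
}}

```text
clock: 4.28
tool_pos: [527.0, -231.7, 13.6]
tcp_rot: [-3.123, -0.335, 0.002]
contact_force: [0.1, 0.6, 0.1]
finger_gap: 74.9
finger_force: 0.0
```

Call:
{"op": "step_arm", "data": {
  "grip_force": 30,
  "increments": [
    {"claw":5,"x":0,"y":0,"z":0,"turn":0},
    {"claw":5,"x":0,"y":0,"z":0,"turn":0},
    {"claw":5,"x":0,"y":0,"z":0,"turn":0},
    {"claw":5,"x":0,"y":0,"z":0,"turn":0},
    {"claw":5,"x":0,"y":0,"z":0,"turn":0}
  ]
}}

```text
clock: 4.7
tool_pos: [527.9, -232.1, 15.0]
tcp_rot: [3.123, 0.334, 0.002]
contact_force: [0.1, -0.8, 3.3]
finger_gap: 59.1
finger_force: 34.3
```

Call:
{"op": "step_arm", "data": {
  "increments": [
    {"claw":5,"x":0,"y":0,"z":-0.5,"turn":0},
    {"claw":5,"x":0,"y":0,"z":-1,"turn":0},
    {"claw":5,"x":0,"y":0,"z":-2,"turn":0},
    {"claw":5,"x":0,"y":0,"z":-2,"turn":0},
    {"claw":5,"x":0,"y":0,"z":-2,"turn":0},
    {"claw":5,"x":0,"y":0,"z":-1.5,"turn":0},
    {"claw":5,"x":0,"y":0,"z":-0.5,"turn":0}
  ]
}}

```text
clock: 5.28
tool_pos: [528.7, -232.4, 112.5]
tcp_rot: [3.121, 0.334, 0.006]
contact_force: [0.7, 0.9, -1.7]
finger_gap: 59.1
finger_force: 33.8
```

Call:
{"op": "step_arm", "data": {
  "increments": [
    {"claw":5,"x":-0.3,"y":-1.5,"z":0,"turn":0},
    {"claw":5,"x":-0.5,"y":-3.5,"z":0,"turn":0},
    {"claw":5,"x":-0.5,"y":-3.5,"z":0,"turn":0},
    {"claw":5,"x":-0.5,"y":-3.5,"z":0,"turn":0},
    {"claw":5,"x":-0.5,"y":-3.5,"z":0,"turn":0},
    {"claw":5,"x":-0.5,"y":-3.5,"z":0,"turn":0},
    {"claw":5,"x":-0.5,"y":-3.5,"z":0,"turn":0},
    {"claw":5,"x":-0.3,"y":-2,"z":0,"turn":0}
  ]
}}

```text
clock: 5.95
tool_pos: [438.1, 3.3, 109.2]
tcp_rot: [-3.122, -0.34, 0.002]
contact_force: [-0.2, 0.4, -1.7]
finger_gap: 59.4
finger_force: 33.8
```

Call:
{"op": "step_arm", "data": {
  "increments": [
    {"claw":5,"x":0,"y":0,"z":2.5,"turn":0},
    {"claw":5,"x":0,"y":0,"z":3.5,"turn":0},
    {"claw":5,"x":0,"y":0,"z":2.5,"turn":0},
    {"claw":5,"x":0,"y":0,"z":1.2,"turn":0},
    {"claw":5,"x":0,"y":0,"z":0.4,"turn":0},
    {"claw":5,"x":0,"y":0,"z":0.2,"turn":0},
    {"claw":5,"x":0,"y":0,"z":0.1,"turn":0},
    {"claw":5,"x":0,"y":0,"z":0,"turn":0}
  ]
}}

```text
clock: 6.62
tool_pos: [440.9, -0.1, 5.9]
tcp_rot: [3.124, 0.334, 0.002]
contact_force: [-0.1, 0.3, -0.4]
finger_gap: 59.5
finger_force: 33.7
```

Call:
{"op": "step_arm", "data": {
  "increments": [
    {"claw":5,"x":0,"y":0,"z":0.1,"turn":0},
    {"claw":7.5,"x":0,"y":0,"z":0,"turn":0},
    {"claw":7.5,"x":0,"y":0,"z":0,"turn":0},
    {"claw":7.5,"x":0,"y":0,"z":0,"turn":0},
    {"claw":7.5,"x":0,"y":0,"z":-1.0,"turn":0},
    {"claw":7.5,"x":0,"y":0,"z":-2.5,"turn":0},
    {"claw":7.5,"x":0,"y":0,"z":-4,"turn":0},
    {"claw":7.5,"x":0,"y":0,"z":-4,"turn":0}
  ]
}}

```text
clock: 7.28
tool_pos: [439.1, 0.1, 120.6]
tcp_rot: [-3.123, -0.335, 0.004]
contact_force: [1.4, 0.2, -0.4]
finger_gap: 75.2
finger_force: 0.0
```

Call:
{"op": "step_arm", "data": {
  "increments": [
    {"claw":7.5,"x":1.5,"y":-2,"z":-1.3,"turn":0},
    {"claw":7.5,"x":2,"y":-2.8,"z":-1.5,"turn":0},
    {"claw":7.5,"x":2,"y":-2.8,"z":-1.5,"turn":0},
    {"claw":7.5,"x":2,"y":-2.8,"z":-1.5,"turn":0},
    {"claw":7.5,"x":2,"y":-2.8,"z":-1.5,"turn":0},
    {"claw":7.5,"x":2,"y":-2.7,"z":-1,"turn":0},
    {"claw":5,"x":0,"y":0,"z":0,"turn":5},
    {"claw":5,"x":0,"y":0,"z":0,"turn":5}
  ]
}}

```text
clock: 7.95
tool_pos: [519.3, 182.4, 203.9]
tcp_rot: [-3.139, -0.061, -0.003]
contact_force: [0.2, -0.7, 0.2]
finger_gap: 52.6
finger_force: 0.0
```

Call:
{"op": "step_arm", "data": {
  "increments": [
    {"claw":5,"x":0,"y":0,"z":0,"turn":4.7},
    {"claw":5,"x":0,"y":0,"z":0,"turn":0},
    {"claw":5,"x":0,"y":0,"z":0,"turn":0}
  ]
}}

```text
clock: 8.2
tool_pos: [518.8, 179.7, 202.9]
tcp_rot: [3.141, -0.064, 0.001]
contact_force: [0.5, -0.1, 0.7]
finger_gap: 49.9
finger_force: 0.0
```

```bash
python3 - <<'E'
from h import *
s=arm.observe(); print(s["clock"],s["tool_pos"],s["tcp_rot"],s["joint_vel"].round(3),s["finger_gap"])
p,d=imaging.capture("wrist"); cv2.imwrite("pics/w3.png",p); np.save("w3.npy",d); T=toolT(s); np.save("w3T.npy",T)
P=cloud("wrist",d,T); z=P[...,2]
a=np.clip((z+10)/90*255,0,255); a[np.isnan(a)]=0
cv2.imwrite("pics/w3b.png",np.hstack([cv2.resize(p,(400,300)),cv2.resize(cv2.applyColorMap(a.astype(np.uint8),2),(400,300))]))
x=np.linspace(0,1,1)
q=(z>36)&(z<46)&(abs(P[...,0]-521)<60)&(abs(P[...,1]-182)<130); print("rim",rect(P,q))
q=(z>48)&(z<58)&(abs(P[...,0]-521)<40)&(abs(P[...,1]-182)<30); print("bridge",rect(P,q),P[q].mean(0))
E
```

```text
8.2 [518.75552196 179.67285848 202.88013454] [ 3.14090046e+00 -6.37896813e-02  6.36552972e-04] [ 0.009  0.002 -0.005 -0.     0.002 -0.003  0.004] 49.93481312877578
rim (array([520.7, 182.6]), array([211.2,  47.2]), 87.63, 2924, np.float64(42.1))
bridge (array([521.3, 183. ]), array([11.7, 38.5]), 87.72, 680, np.float64(52.1)) [521.70459673 182.79918085  51.97654883]
```

View pics/w3b.png

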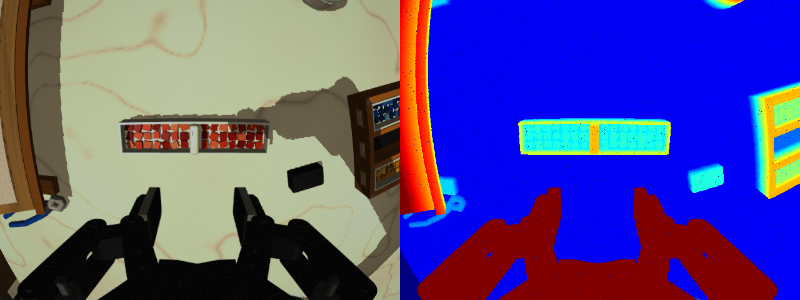

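Picture w3b shows the tub at (120–270, 120–155) with its bridge at (194,138), and the offcut free on the bench at (306,177). The measured bridge top is 52 mm and the rim 42 mm, both as they should be. Descending.

Call:
{"op": "step_arm", "data": {
  "increments": [
    {"claw":5,"x":0.2,"y":-0.3,"z":2,"turn":0},
    {"claw":5,"x":0,"y":0,"z":4,"turn":0},
    {"claw":5,"x":0,"y":0,"z":4,"turn":0},
    {"claw":5,"x":0,"y":0,"z":4,"turn":0},
    {"claw":5,"x":0,"y":0,"z":2,"turn":0},
    {"claw":5,"x":0,"y":0,"z":0.6,"turn":0},
    {"claw":5,"x":0,"y":0,"z":0.4,"turn":0},
    {"claw":5,"x":0,"y":0,"z":0,"turn":0}
  ]
}}

```text
clock: 8.92
tool_pos: [521.6, 182.7, 32.7]
tcp_rot: [-3.14, 0.067, -0.001]
contact_force: [1.3, 0.4, -0.0]
finger_gap: 50.0
finger_force: 0.0
```

Call:
{"op": "step_arm", "data": {
  "grip_force": 80,
  "increments": [
    {"claw":0.6,"x":0,"y":0,"z":0,"turn":0},
    {"claw":0.6,"x":0,"y":0,"z":0,"turn":0},
    {"claw":0.6,"x":0,"y":0,"z":0,"turn":0},
    {"claw":0.6,"x":0,"y":0,"z":0,"turn":0},
    {"claw":0.6,"x":0,"y":0,"z":0,"turn":0},
    {"claw":0.6,"x":0,"y":0,"z":0,"turn":0}
  ]
}}

```text
clock: 9.42
tool_pos: [522.2, 183.0, 34.1]
tcp_rot: [-3.14, 0.068, -0.004]
contact_force: [-0.8, 0.2, 6.0]
finger_gap: 10.2
finger_force: 79.4
```

Call:
{"op": "step_arm", "data": {
  "increments": [
    {"claw":0.6,"x":0,"y":0,"z":-0.5,"turn":0},
    {"claw":0.6,"x":0,"y":0,"z":-1,"turn":0},
    {"claw":0.6,"x":0,"y":0,"z":-1.5,"turn":0},
    {"claw":0.6,"x":0,"y":0,"z":-2,"turn":0},
    {"claw":0.6,"x":0,"y":0,"z":-2,"turn":0},
    {"claw":0.6,"x":0,"y":0,"z":-2,"turn":0},
    {"claw":0.6,"x":0,"y":0,"z":-1.5,"turn":0},
    {"claw":0.6,"x":0,"y":0,"z":-0.5,"turn":0}
  ]
}}

```text
clock: 10.08
tool_pos: [522.2, 183.0, 145.3]
tcp_rot: [-3.139, 0.068, -0.006]
contact_force: [0.6, 0.4, -3.3]
finger_gap: 10.2
finger_force: 78.4
```

Call:
{"op": "step_arm", "data": {
  "increments": [
    {"claw":0.6,"x":0,"y":0.7,"z":0,"turn":0},
    {"claw":0.6,"x":0.1,"y":1.5,"z":0,"turn":0},
    {"claw":0.6,"x":0.1,"y":2.2,"z":0,"turn":0},
    {"claw":0.6,"x":0.15,"y":2.8,"z":0,"turn":0},
    {"claw":0.6,"x":0.15,"y":3,"z":0,"turn":0},
    {"claw":0.6,"x":0.15,"y":3,"z":0,"turn":0},
    {"claw":0.6,"x":0.15,"y":3,"z":0,"turn":0},
    {"claw":0.6,"x":0.15,"y":3,"z":0,"turn":0}
  ]
}}

```text
clock: 10.75
tool_pos: [520.8, -11.8, 141.0]
tcp_rot: [3.14, -0.068, -0.004]
contact_force: [0.5, 0.1, -4.6]
finger_gap: 10.5
finger_force: 78.3
```

Call:
{"op": "step_arm", "data": {
  "increments": [
    {"claw":0.6,"x":0.15,"y":3,"z":0,"turn":0},
    {"claw":0.6,"x":0.15,"y":3,"z":0,"turn":0},
    {"claw":0.6,"x":0.15,"y":3,"z":0,"turn":0},
    {"claw":0.6,"x":0.1,"y":3,"z":0,"turn":0},
    {"claw":0.6,"x":0.1,"y":3,"z":0,"turn":0},
    {"claw":0.6,"x":0.1,"y":2.8,"z":0,"turn":0},
    {"claw":0.6,"x":0.1,"y":2,"z":0,"turn":0},
    {"claw":0.6,"x":0,"y":1,"z":0,"turn":0}
  ]
}}

```text
clock: 11.42
tool_pos: [519.8, -221.9, 140.9]
tcp_rot: [3.14, -0.075, -0.004]
contact_force: [0.1, -0.4, -4.0]
finger_gap: 10.2
finger_force: 78.3
```

Call:
{"op": "step_arm", "data": {
  "increments": [
    {"claw":0.6,"x":0,"y":0,"z":0,"turn":-2},
    {"claw":0.6,"x":0,"y":0,"z":0,"turn":-4},
    {"claw":0.6,"x":0,"y":0,"z":0,"turn":-5},
    {"claw":0.6,"x":0,"y":0,"z":0,"turn":-4},
    {"claw":0.6,"x":0,"y":0,"z":0,"turn":-2.5},
    {"claw":0.6,"x":0,"y":0,"z":0,"turn":-0.8},
    {"claw":0.6,"x":0,"y":0,"z":0,"turn":0},
    {"claw":0.6,"x":0,"y":0,"z":0,"turn":0}
  ]
}}

```text
clock: 12.08
tool_pos: [521.4, -217.4, 141.8]
tcp_rot: [-3.111, -0.432, 0.001]
contact_force: [0.6, 0.4, -3.9]
finger_gap: 10.2
finger_force: 78.4
```

```bash
cat > look.py <<'E'
from h import *
import sys
def run(name):
    s=arm.observe(); print(s["clock"].__round__(2),s["tool_pos"].round(1),"yaw",np.degrees(2*np.arctan2(s["tcp_rot"][1],s["tcp_rot"][0])).round(2),s["contact_force"].round(1),s["finger_gap"])
    p,d=imaging.capture("wrist"); np.save(name+".npy",d); T=toolT(s); np.save(name+"T.npy",T); cv2.imwrite(f"pics/{name}.png",p)
    P=cloud("wrist",d,T); z=P[...,2]
    a=np.clip((z+10)/180*255,0,255); a[np.isnan(a)]=0
    cv2.imwrite(f"pics/{name}b.png",np.hstack([cv2.resize(p,(400,300)),cv2.resize(cv2.applyColorMap(a.astype(np.uint8),2),(400,300))]))
if __name__=="__main__": run(sys.argv[1])
E
python3 look.py w4
```

```text
12.08 [ 521.4 -217.4  141.8] yaw -344.21 [ 0.6  0.4 -3.9] 10.248380946789968
```

View pics/w4b.png

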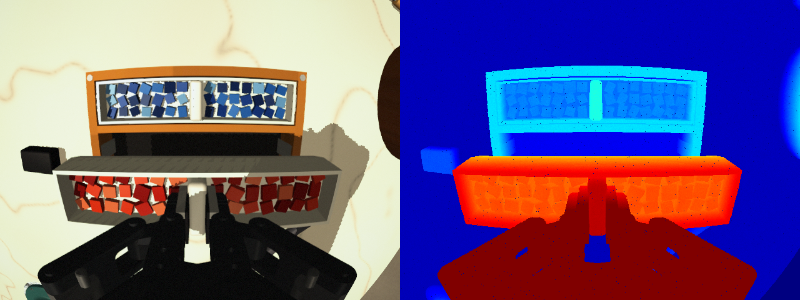

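The tub hangs over the rack, its rim running from (55,170) to (340,172), with the blue bridge at (196,100). I'll check its level and alignment relative to the rack in this same picture.

```bash
cat > fit.py <<'E'
from h import *
import sys
n=sys.argv[1]; P=cloud("wrist",np.load(n+".npy"),np.load(n+"T.npy"))
T=np.load(n+"T.npy"); Q=(P-T[:3,3])@T[:3,:3]; # tool frame
zt=-Q[...,2]; ref=float(sys.argv[2]) # rim height relative TCP (up)
m=(abs(zt-ref)<5)&(abs(Q[...,0])<40)&(abs(Q[...,1])<125)
far=m&(Q[...,0]>17)&(abs(Q[...,1])<103)
q=Q[far]; y=q[:,1]
# top outer edge: per y bin take highest and outermost x
b=np.arange(-100,101,10); out=[]
for lo in b[:-1]:
    k=(y>=lo)&(y<lo+10)
    if k.sum()>3: out.append((lo+5,np.percentile(q[k,0],95),np.percentile(-q[k,2],85)))
out=np.array(out); print("far edge x fit (slope deg, x0):",np.degrees(np.polyfit(out[:,0],out[:,1],1)[0]),np.polyfit(out[:,0],out[:,1],1)[1]," height fit:",np.degrees(np.polyfit(out[:,0],out[:,2],1)[0]),np.polyfit(out[:,0],out[:,2],1)[1])
r=Q[m]; print("y ends",np.percentile(r[:,1],[0.3,99.7]))
for s in(-1,1):
    e=r[(r[:,1]*s>101)&(r[:,1]*s<106)]
    if len(e)>20: a=np.polyfit(e[:,0],-e[:,2],1); print("end",s,len(e),"tilt over x",np.degrees(a[0]),"z0",a[1],"x",e[:,0].min(),e[:,0].max())
z=P[...,2]; br=(z>57)&(z<70)&(Q[...,0]>30)&(Q[...,0]<90)&(abs(Q[...,1])<20); print("blue bridge",rect(P,br),"tool",Q[br].mean(0).round(1))
rk=(z>46)&(z<57)&(Q[...,0]>28)&(Q[...,0]<110)&(abs(Q[...,1])<130)
e=[]
for lo in range(-100,101,10):
    k=rk&(abs(Q[...,1]-lo)<5)
    if k.sum()>3: e.append((lo,np.percentile(Q[k][:,0],99)))
e=np.array(e); print("rack far wall slope deg,x0",np.degrees(np.polyfit(e[:,0],e[:,1],1)[0]),np.polyfit(e[:,0],e[:,1],1)[1]); 
k=rk&(abs(Q[...,0]-85)<6); print("rack y ends",np.percentile(Q[k][:,1],[0.5,99.5]))
E
python3 fit.py w4 8
```

```text
far edge x fit (slope deg, x0): 0.02802909728430417 21.38597364931853  height fit: 0.10466882285301579 8.820272593231513
y ends [-104.23651908  105.66828513]
end -1 802 tilt over x -0.19065435943112033 z0 7.049948307037324 x -25.297534588591272 21.722442491267543
end 1 972 tilt over x 0.08246114159552456 z0 7.103327528008104 x -25.10513921934386 21.658444969314992
blue bridge (array([ 577.8, -200.7]), array([39.1, 12.2]), 15.89, 1273, np.float64(62.1)) tool [58.7 -0.6 79.7]
rack far wall slope deg,x0 -0.03322607723291216 92.89636053260907
rack y ends [-115.96227609  115.26162336]
```

The tub is level (<0.2°) and in line (<0.1°). Shift needed is about +2.9 mm in x and −1 mm in y. I'll apply it and lower the tub to just above the mouth.

Call:
{"op": "step_arm", "data": {
  "increments": [
    {"claw":0.6,"x":0.29,"y":-0.1,"z":0.5,"turn":0},
    {"claw":0.6,"x":0,"y":0,"z":1.2,"turn":0},
    {"claw":0.6,"x":0,"y":0,"z":1.6,"turn":0},
    {"claw":0.6,"x":0,"y":0,"z":1.0,"turn":0},
    {"claw":0.6,"x":0,"y":0,"z":0.5,"turn":0},
    {"claw":0.6,"x":0,"y":0,"z":0.2,"turn":0},
    {"claw":0.6,"x":0,"y":0,"z":0,"turn":0},
    {"claw":0.6,"x":0,"y":0,"z":0,"turn":0}
  ]
}}

```text
clock: 12.8
tool_pos: [524.7, -216.2, 92.5]
tcp_rot: [3.111, 0.433, 0.001]
contact_force: [0.3, -0.6, -3.7]
finger_gap: 10.4
finger_force: 78.3
```

```bash
python3 look.py w5; python3 fit.py w5 8
```

```text
12.8 [ 524.7 -216.2   92.5] yaw 15.83 [ 0.3 -0.6 -3.7] 10.420596433043674
far edge x fit (slope deg, x0): -0.023300824830337363 21.38876146684577  height fit: 0.05378735995590737 8.841142348091433
y ends [-104.37474433  105.57096021]
end -1 798 tilt over x 0.2212783384958946 z0 7.007296635967128 x -25.30803508252861 21.425156745860974
end 1 950 tilt over x -0.017703568078969473 z0 7.112524420121791 x -25.280891400708743 21.596002263246774
blue bridge (array([ 577.6, -200.8]), array([39.5, 12.3]), 15.42, 2049, np.float64(62.2)) tool [55.6 -0.3 30.5]
rack far wall slope deg,x0 -0.018115328411240215 89.0303958767397
rack y ends [-115.75800001  115.05162225]
```

The x alignment is now good, and y needs about −0.7 mm more. Lowering gently into the bay.

Call:
{"op": "step_arm", "data": {
  "increments": [
    {"claw":0.6,"x":0,"y":-0.07,"z":0.2,"turn":0},
    {"claw":0.6,"x":0,"y":0,"z":0.4,"turn":0},
    {"claw":0.6,"x":0,"y":0,"z":0.4,"turn":0},
    {"claw":0.6,"x":0,"y":0,"z":0.4,"turn":0},
    {"claw":0.6,"x":0,"y":0,"z":0.2,"turn":0},
    {"claw":0.6,"x":0,"y":0,"z":0,"turn":0}
  ]
}}

```text
clock: 13.35
tool_pos: [523.7, -215.3, 75.5]
tcp_rot: [-3.111, -0.432, 0.002]
contact_force: [-0.6, -0.6, -3.4]
finger_gap: 10.1
finger_force: 78.3
```

Call:
{"op": "step_arm", "data": {
  "increments": [
    {"claw":0.6,"x":0,"y":0,"z":0.2,"turn":0},
    {"claw":0.6,"x":0,"y":0,"z":0.2,"turn":0},
    {"claw":0.6,"x":0,"y":0,"z":0.2,"turn":0},
    {"claw":0.6,"x":0,"y":0,"z":0,"turn":0}
  ]
}}

```text
clock: 13.68
tool_pos: [523.9, -215.4, 69.8]
tcp_rot: [-3.111, -0.432, 0.001]
contact_force: [0.8, 0.0, -3.3]
finger_gap: 9.8
finger_force: 78.3
```

Call:
{"op": "step_arm", "data": {
  "increments": [
    {"claw":0.6,"x":0,"y":0,"z":0.25,"turn":0},
    {"claw":0.6,"x":0,"y":0,"z":0.25,"turn":0},
    {"claw":0.6,"x":0,"y":0,"z":0.25,"turn":0},
    {"claw":0.6,"x":0,"y":0,"z":0,"turn":0}
  ]
}}

```text
clock: 14.02
tool_pos: [523.7, -215.3, 62.1]
tcp_rot: [-3.111, -0.433, 0.002]
contact_force: [-0.4, 0.5, -3.9]
finger_gap: 10.3
finger_force: 78.3
```

Call:
{"op": "step_arm", "data": {
  "increments": [
    {"claw":0.6,"x":0,"y":0,"z":0.25,"turn":0},
    {"claw":0.6,"x":0,"y":0,"z":0.25,"turn":0},
    {"claw":0.6,"x":0,"y":0,"z":0.25,"turn":0},
    {"claw":0.6,"x":0,"y":0,"z":0,"turn":0}
  ]
}}

```text
clock: 14.35
tool_pos: [524.2, -215.2, 55.0]
tcp_rot: [-3.111, -0.433, -0.0]
contact_force: [0.5, 0.8, -5.3]
finger_gap: 10.3
finger_force: 78.3
```

Call:
{"op": "step_arm", "data": {
  "increments": [
    {"claw":0.6,"x":0,"y":0,"z":0.2,"turn":0},
    {"claw":0.6,"x":0,"y":0,"z":0.2,"turn":0},
    {"claw":0.6,"x":0,"y":0,"z":0.2,"turn":0},
    {"claw":0.6,"x":0,"y":0,"z":0,"turn":0}
  ]
}}

```text
clock: 14.68
tool_pos: [524.9, -215.3, 49.6]
tcp_rot: [3.111, 0.433, 0.002]
contact_force: [0.4, 2.7, 2.2]
finger_gap: 9.9
finger_force: 79.3
```

Call:
{"op": "step_arm", "data": {
  "increments": [
    {"claw":0.6,"x":0,"y":0,"z":0.15,"turn":0},
    {"claw":0.6,"x":0,"y":0,"z":0.15,"turn":0},
    {"claw":0.6,"x":0,"y":0,"z":0,"turn":0}
  ]
}}

```text
clock: 14.93
tool_pos: [524.8, -215.3, 46.4]
tcp_rot: [3.111, 0.433, 0.002]
contact_force: [0.0, 2.4, 2.9]
finger_gap: 10.0
finger_force: 79.4
```

Call:
{"op": "step_arm", "data": {
  "increments": [
    {"claw":0.6,"x":0,"y":0,"z":0.1,"turn":0},
    {"claw":0.6,"x":0,"y":0,"z":0.1,"turn":0},
    {"claw":0.6,"x":0,"y":0,"z":0,"turn":0}
  ]
}}

```text
clock: 15.18
tool_pos: [524.5, -215.5, 44.2]
tcp_rot: [3.111, 0.432, 0.001]
contact_force: [0.6, 0.5, 3.6]
finger_gap: 10.5
finger_force: 79.4
```

Call:
{"op": "step_arm", "data": {
  "increments": [
    {"claw":0.6,"x":0,"y":0,"z":0.1,"turn":0},
    {"claw":0.6,"x":0,"y":0,"z":0.05,"turn":0},
    {"claw":0.6,"x":0,"y":0,"z":0,"turn":0}
  ]
}}

```text
clock: 15.43
tool_pos: [524.6, -215.6, 44.1]
tcp_rot: [3.111, 0.432, 0.001]
contact_force: [-1.6, 1.7, 14.7]
finger_gap: 10.2
finger_force: 80.9
```

The tub has stopped hard on the floor: z holds at 44 as expected and the force has risen to 15 N. Releasing and backing off.

Call:
{"op": "step_arm", "data": {
  "increments": [
    {"claw":0.6,"x":0,"y":0,"z":-0.1,"turn":0},
    {"claw":4,"x":0,"y":0,"z":0,"turn":0},
    {"claw":4,"x":0,"y":0,"z":0,"turn":0},
    {"claw":4,"x":0,"y":0,"z":0,"turn":0},
    {"claw":4,"x":0,"y":0,"z":0,"turn":0},
    {"claw":4,"x":0,"y":0,"z":-1,"turn":0},
    {"claw":4,"x":0,"y":0,"z":-2,"turn":0},
    {"claw":4,"x":0,"y":0,"z":-3,"turn":0}
  ]
}}

```text
clock: 16.1
tool_pos: [522.2, -214.8, 102.6]
tcp_rot: [-3.109, -0.432, 0.007]
contact_force: [0.9, -0.3, 0.3]
finger_gap: 39.8
finger_force: 0.0
```

Call:
{"op": "step_arm", "data": {
  "increments": [
    {"claw":4,"x":0,"y":0,"z":-4,"turn":0},
    {"claw":4,"x":-1,"y":0,"z":-4,"turn":0},
    {"claw":4,"x":-2,"y":0,"z":-3,"turn":0},
    {"claw":4,"x":-1,"y":0,"z":-1,"turn":0},
    {"claw":4,"x":0,"y":0,"z":0,"turn":0},
    {"claw":4,"x":0,"y":0,"z":0,"turn":0}
  ]
}}

```text
clock: 16.6
tool_pos: [485.4, -226.6, 224.1]
tcp_rot: [3.111, 0.431, 0.001]
contact_force: [0.7, 0.2, -0.9]
finger_gap: 40.3
finger_force: 0.0
```

```bash
python3 look.py w6; python3 - <<'E'
from h import *
P=cloud("wrist",np.load("w6.npy"),np.load("w6T.npy")); z=P[...,2]
c=np.array([522.4,-216.6]); a=np.radians(15.8); D=P[...,:2]-c; X=D@[np.cos(a),np.sin(a)]; Y=D@[-np.sin(a),np.cos(a)]
for n,x in(("ochre",-57),("red",0),("blue",57)):
    m=(abs(X-x)<23)&(abs(Y)<15)&(z>57)&(z<80); print(n,"bridge rack xy",np.mean([X[m].min(),X[m].max()]).round(1),Y[m].mean().round(2),"z",np.median(z[m]).round(2),rect(P,m)[1:3])
    for s in(-1,1):
        e=(abs(X-x)<16)&(abs(Y*s-103.5)<2); print("  end",s,np.percentile(z[e],[50,80]).round(1),end="")
    for s in(-1,1):
        e=(abs(X-x-s*21.5)<1.5)&(abs(Y)<90); print("  side",s,np.percentile(z[e],[50,80]).round(1),end="")
    print()
E
```

```text
16.6 [ 485.4 -226.6  224.1] yaw 15.76 [ 0.7  0.2 -0.9] 40.31789297602627
ochre bridge rack xy -56.3 0.38 z 62.16 (array([40.1, 11.2]), 15.48)
  end -1 [47.2 52.4]  end 1 [48.6 52.5]  side -1 [51.5 52.7]  side 1 [301.8 317.3]
red bridge rack xy 0.7 0.01 z 62.28 (array([38.8, 10.9]), 15.72)
  end -1 [47.  52.5]  end 1 [47.8 52.4]  side -1 [305.4 313.3]  side 1 [52.6 53.3]
blue bridge rack xy 57.3 0.19 z 62.15 (array([38.3, 11.4]), 15.78)
  end -1 [47.5 52.4]  end 1 [47.5 52.2]  side -1 [52.6 53.2]  side 1 [51.9 52.9]
```

View pics/w6b.png

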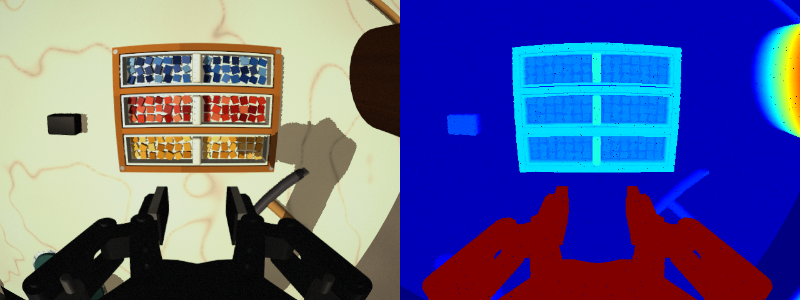

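The red tub sits in the middle bay with its bridge at (196,108). Its bridge height of 62.3 mm matches both neighbours, and the rim is flush at 52.5 mm at both ends. The offcut is on the bench at (64,124), clear of everything, and the gripper touches nothing. Handing in.

```bash
python3 -c "
from bench import arm
print(arm.sign_off())"
```

```text
the job is handed in; nothing more can be done
None
```

The job is handed in: the offcut is out of the bay and on a free patch of bench, the red tub is pressed home flush with its neighbours, and the gripper has let go; it took about 17 s of the 72 s.

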